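# Show a clamped bolt's head to the inspection camera

### The job

Pull the red plunger knob of the holding jig straight out to its stop, where it stays, then lift the bolt out of its saddles and hold it up to the inspection camera: in the air, its hexagon head pointing straight into the lens along the line of sight, the face of the head centred 8 cm in front of the glass. Finish still holding it there, motionless, without putting it down or letting go. Do not touch the camera or its stand, and leave the bearing, the padlock and the small spanner where they lie.

Things in the scene. Friction and masses are not known exactly. Their poses are not given: they have to be found in the camera images.
- jig: holding jig, fixed: alloy plate 175x64x10 mm (x -122..54), two dark saddles, blue housing. Origin on the bench under the bolt's middle; +x along the bolt to its head, away from the knob; z up. Saddles 28 mm wide, top z 49, at x -42..-36 and 29..34; open upward, they carry the shank, axis at z 45 over the bench, 1 mm play each side. Housing x -108..-76, 34 wide, top z 70.
- plunger (a joint): travel of the plunger, m, along the jig's -x. 0 = home: its tongue (10 mm wide, z 53..58 mm) reaches 8 mm over the bolt's tail end, 2 mm above the shank, and keeps it in. 0.024 = out at its stop, bolt free. A spring (2 to 3 N) draws it home, a friction brake (4.5 N) outweighs the spring: it takes 6 to 8 N to pull and stays where it is left.
- knob_grip (a point): grip point on the axis of the red knob, upright and round, 16 mm thick, from 42 to 85 mm above the bench; the point is 65 mm above the bench, 37 mm behind the housing when home, and moves with the plunger. Free on both sides and above.
- bolt: loose steel hex bolt with a nut, 88 mm long, 0.09 kg. Long axis = its y, hexagon head at +y; origin at mid length, 9 mm off the axis (below it at the start). Shank 12 mm thick; head y 36..44 mm, 21 mm across; nut y -30..-19, 21 across. From y -19 to +29 the shank is free to be gripped from above (jig plate 35 mm below the axis).
- bolt_head (a point): centre of the outer face of the bolt's head, on the bolt's axis
- bolt_tail (a point): centre of the threaded end of the bolt, on the bolt's axis, 88 mm from bolt_head
- camera_stand: stand of the inspection camera, fixed: round dark foot 100 mm in diameter, steel post 16 mm in diameter and 344 mm high. Origin under the foot's centre. The camera hangs on the robot's side of the post, at a height that differs from start to start.
- lens (a point): centre of the camera's lens glass, which is in the middle of a light ring 48 mm in diameter. The point's -x axis is the viewing direction, about 20 degrees (0.35 rad) below level; +x goes back into the camera; y level. The grey camera body, 44 mm square, ends 73 mm behind the glass.
- focus (a point): the point 80 mm in front of the lens glass on the lens's axis (at -80 mm on the lens's x), where the face of the bolt's head belongs; same axes as the lens; nothing is there
- bearing: bystander, loose: steel ball bearing 53 mm across, 16 mm high; origin under its centre
- padlock: bystander, loose: brass padlock 75 x 45 x 20 mm; origin under its centre
- spanner_small: bystander, loose: small flat spanner 165 x 29 x 6 mm, along its y; origin under its centre

How it is judged:
By the outcome, as a careful person would: the job done as asked, in the order asked, and still so for the second after the job is handed in, while the arm keeps its last pose, push and grip.
It also fails if it takes over 45 s, if anything falls off the work surface, if the arm or the gripper's body presses on something with over 40 N, if the wrist force passes 120 N, or if a joint passes its speed limit or range.

### The arm

A 7-joint arm with a two-finger parallel gripper is mounted at the origin on a cart in front of the work surface, level with it; the furniture and walls round the work are solid. World frame = base frame: x ahead of the robot, y to its left, z up, the work surface at z = 0. Lengths are in m, angles in rad, forces in N, time in s.
With the tool pointing down it reaches from about 0.425 to 0.975 m from the base axis. Payload 16.7 kg.
Tool frame: the origin (TCP) lies on the centre line of the jaws, within the pads' length; the fingertips stand finger_overhang ahead of it and the grasp point (between the pads) lies 2 mm behind it (finger_overhang is the distance from the TCP to the fingertips, in m); z points along the fingers, y is the direction in which the jaws open and shut (so a half turn about z gives the same grasp; the last joint's range is limited). The gripper opens to 85 mm and grips with 20 to 120 N. Pads are 22 mm wide; open, the fingers measure 114 mm over their backs; the gripper's body (76 mm by 85 mm) begins 54 mm behind the grasp point. The pads swing forward as they close: fully open they stand 13 mm farther back than shut.
Start: joints at [1.044, 0.426, 0.074, 1.606, -0.034, 1.111, -0.067], TCP at [0.248, -0.628, 0.248] pointing down, gripper open.
Joint ranges: [-2.85, 2.85], [-0.5, 2.14], [-1.23, 1.37], [0.21, 2.46], [-1.02, 4.16], [0.16, 2.05], [-2.73, 2.73]. Speed limits (rad/s): [1.89, 1.89, 2.39, 2.39, 3.01, 3.01, 3.01].

### API

Orientations are given as a unit quaternion [w, x, y, z].
In Python, from workcell import * gives the robot as it stands. The module is installed in compiled form; this text tells all that it offers.
- The arm moves only by the tool arm_command, never from a script. Its argument "targets" is a list of rows, each an object of numbers: "tx", "ty", "tz": the shift along the tool's x, y, z in units of 25 mm (1.0 is 25 mm); "ax", "ay", "az": the turn, a rotation vector about the tool's x, y, z in units of 6 degrees (1.0 is 6 degrees); "claw": the closure, from -1 (fully open) to 1 (shut), so that 0 is half open. A call has exactly 10 rows; each row is the pose to reach, as a shift and turn from the pose commanded when the call began, along the tool's axes at that moment; what a row does not reach only later rows make up. A row lasts 1/12 s, in which the tool goes at most 41.7 mm and 7.16 degrees, less where a joint would pass 70% of its speed; a pose out of reach is approached as far as the arm can. A call with a gripper value outside its range is refused whole. The fingers move at their own pace and stop on an object; "grip_force" is the grip in N (left out, the last holds). Time passes only in rows, so rows that repeat a pose let the fingers close, or fill a call up. It gives the time, the measured TCP pose, the force and the opening at its end, in the units of the state.
- get_state(): the state, without advancing time (a new reading comes with each control period).
- get_image(name): name is "side" or "top"; returns a dict with "image" (420x560x3 uint8, red, green, blue), "depth" (420x560 float32, m along the optical axis (not along the pixel's ray), 0 where there is no reading), "camera_matrix" (3x3 intrinsics, pixels), "T" (4x4, takes a point from camera to world coordinates). Camera axes: x right, y down, z forward; pixel columns grow to the right and rows downward; lengths in m; the calibration is good to about 2 mm. A picture is of the moment at which its call begins.
- sign_off(): hands the job in, once; it reports no verdict.
Trained networks look in a picture, given as the dict that the camera call returned (one of the last four; its "shot" number tells which), for a name from the list of things; names that differ only in an ending like _2 or _b are one class to them, and where a whole thing is asked for, a point or a joint stands for the part that bears it (a point fixed in the world has none). Each returns a list of dicts, best first, with "p" (0 to 1); they miss things now and then, are a little off and sometimes report something else, mostly with a low value. They report only what shows in the picture. A call takes as long as a camera call.
- boxes_of(picture, query): "xy" ([column, row] in pixels, amid what is visible of it).
The state is a dict: "time_s": time; "qpos": joint angles; "qvel": joint speeds; "joint_efforts": joint torques, N m; "tcp_pos": TCP position; "tool_rot": TCP orientation; "contact_force": force on the tool from outside, world axes, zero at the start; "moment": the same for the moment, N m; "opening": opening from 0.0 (shut) to 1.0 (fully open).
Only numpy, scipy, OpenCV 4.12 (cv2) and the standard library are available. Lean on these libraries where they do the work, as an engineer would, in place of code of your own. Each camera call takes 0.05 s, during which the arm holds its last target. There are 200 camera calls.

## Working session

There is one attempt and no reset: what is moved stays moved. The work goes in short steps, Python scripts to look and compute and a tool call to move; the robot and the scene stay as the last step left them, time stands still between calls to the robot, and variables do not carry over. Pictures are saved under pics/ and viewed, about 8 in all and at most 12, crops included, and the job is handed in when it is done.

Besides the shell and the picture viewer there is one more tool, called after "Request:" as a command line: name --argument value ..., lists and objects as JSON in quotes. arm_command: Moves the arm, as the interface text tells. Its arguments: {"type":"object","properties":{"targets":{"type":"array"},"grip_force":{"type":"number"}},"required":["targets"]}

```bash
mkdir -p pics
cat > h.py <<'E'
from workcell import *
import numpy as np, cv2
from scipy.spatial.transform import Rotation as R
def pt(p,uv,r=2):
    u,v=int(round(uv[0])),int(round(uv[1]))
    d=p["depth"][max(0,v-r):v+r+1,max(0,u-r):u+r+1]; d=d[d>0]
    if not len(d): return None
    z=np.median(d);K=p["camera_matrix"]
    c=np.array([(uv[0]-K[0,2])*z/K[0,0],(uv[1]-K[1,2])*z/K[1,1],z,1])
    return (p["T"]@c)[:3]
def cloud(p):
    d=p["depth"];K=p["camera_matrix"];v,u=np.indices(d.shape)
    c=np.stack([(u-K[0,2])*d/K[0,0],(v-K[1,2])*d/K[1,1],d,np.ones_like(d)],-1)
    w=(c@p["T"].T)[...,:3]; w[d<=0]=np.nan
    return w
def save(p,n,crop=None,s=1):
    im=p["image"][...,::-1]
    if crop: im=im[crop[1]:crop[3],crop[0]:crop[2]]
    cv2.imwrite(f"pics/{n}.png",cv2.resize(im,None,fx=s,fy=s,interpolation=cv2.INTER_CUBIC))
E
python3 - <<'E'
from h import *
np.set_printoptions(precision=4,suppress=True)
print(get_state())
ims=[]
for n in("top","side"):
    p=get_image(n);save(p,n+"0")
    print(n,p["T"],p["camera_matrix"][0])
    for q in["jig","plunger","bolt","camera_stand","bearing","padlock","spanner_small"]:
        for b in boxes_of(p,q)[:2]: print(q,round(b["p"],2),b["xy"],pt(p,b["xy"]))
E
```

```text
{'time_s': 0.0, 'qpos': array([ 1.0445,  0.4268,  0.0738,  1.6066, -0.0341,  1.1108, -0.0671]), 'qvel': array([ 0.0021, -0.0006, -0.0001,  0.0003, -0.0015, -0.0014, -0.0005]), 'joint_efforts': array([ -0.0016, -94.9848,   3.7603, -46.352 ,   0.0192,   0.0102,
         0.0001]), 'tcp_pos': array([ 0.2482, -0.6273,  0.2476]), 'tool_rot': array([-0.0006,  0.9823,  0.1873, -0.0002]), 'contact_force': array([0.2248, 0.4739, 0.3993]), 'moment': array([ 0.0289, -0.0302, -0.0115]), 'opening': 1.0004117618895272}
top [[-0.0016 -0.9861  0.1662  0.4078]
 [-0.9999  0.004   0.014  -0.0047]
 [-0.0144 -0.1661 -0.986   1.0902]
 [ 0.      0.      0.      1.    ]] [424.5553   0.     283.2453]
jig 0.79 [334.7, 234.3] [ 0.5269 -0.1169  0.0453]
plunger 0.47 [369.3, 224.9] [ 0.5559 -0.2111  0.0024]
bolt 0.66 [320.0, 232.4] [ 0.5314 -0.0805  0.0479]
camera_stand 0.84 [212.0, 157.1] [0.6642 0.1537 0.2491]
bearing 0.79 [254.8, 286.8] [0.3993 0.0821 0.0115]
bearing 0.55 [317.6, 233.3] [ 0.5295 -0.0748  0.0457]
padlock 0.62 [294.4, 177.3] [ 0.6788 -0.0186  0.0191]
spanner_small 0.7 [176.4, 292.7] [0.3848 0.2805 0.0044]
side [[-0.9675 -0.1262  0.219   0.2577]
 [-0.2527  0.4949 -0.8314  1.0589]
 [-0.0034 -0.8597 -0.5107  0.8158]
 [ 0.      0.      0.      1.    ]] [489.9336   0.     273.3454]
jig 0.64 [287.9, 248.0] [ 0.5228 -0.1146  0.0136]
plunger 0.5 [286.6, 214.8] [ 0.5748 -0.3182  0.0058]
bolt 0.62 [281.2, 247.1] [ 0.5307 -0.0635  0.0483]
camera_stand 0.96 [187.3, 235.7] [ 0.8389 -0.1074  0.0114]
camera_stand 0.16 [287.0, 246.2] [ 0.5253 -0.1134  0.0202]
bearing 0.52 [315.8, 297.3] [0.4022 0.0888 0.0142]
padlock 0.81 [228.8, 262.7] [ 0.6687 -0.0051  0.0103]
spanner_small 0.75 [304.4, 359.1] [0.3902 0.2912 0.0031]
```

Run:
```python
import cv2,numpy as np
a=cv2.imread("pics/top0.png")[110:320,150:430];b=cv2.imread("pics/side0.png")[100:380,100:380]
cv2.imwrite("pics/a.png",cv2.resize(a,None,fx=2.8,fy=2.8));cv2.imwrite("pics/b.png",cv2.resize(b,None,fx=2.1,fy=2.1))
```

```text
(no output)
```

View pics/a.png

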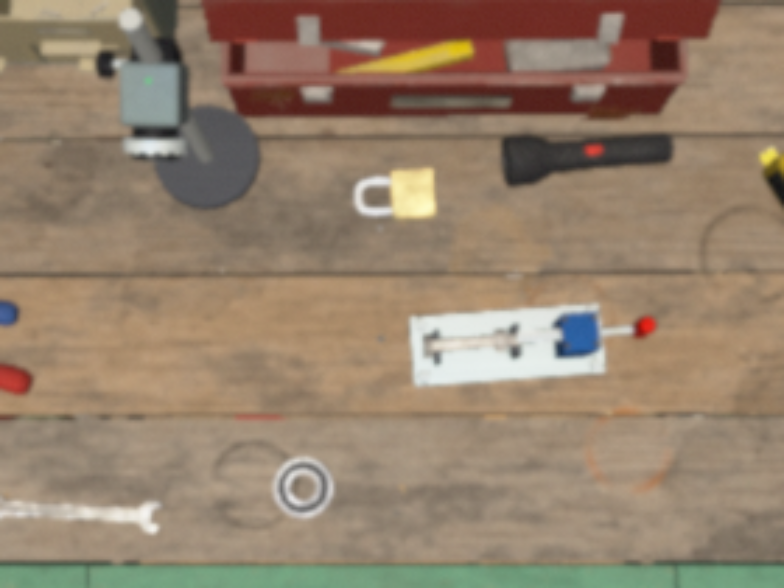

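View pics/b.png

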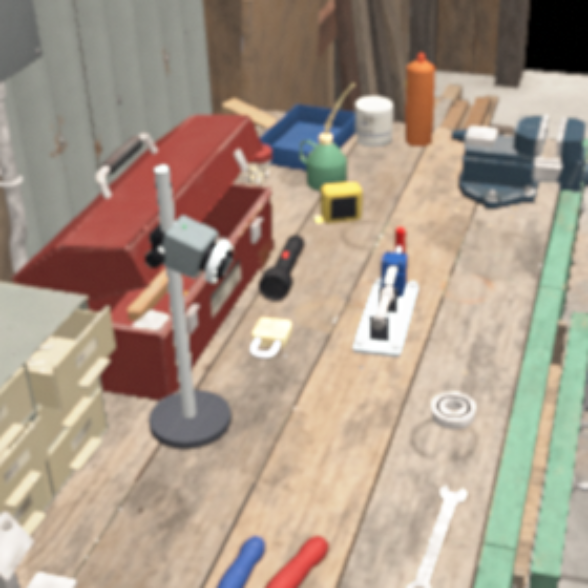

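The top view shows the jig with its head end to the left (crop 425,342) and the red knob at the right (646,326). The camera ring is at (155,147), below the grey body, so it faces the robot. The side view agrees. Next I'll measure the features from the depth data.

```bash
cat > m.py <<'E'
from h import *
np.set_printoptions(precision=4,suppress=True)
for n in("top","side"):
    p=get_image(n);w=cloud(p);hsv=cv2.cvtColor(p["image"],cv2.COLOR_RGB2HSV);H,S,V=[hsv[...,i].astype(int) for i in range(3)]
    x,y,z=w[...,0],w[...,1],w[...,2]
    box=(abs(x-.535)<.07)&(y>-.28)&(y<-.0)
    red=box&((H<8)|(H>172))&(S>150)&(z>.03); blue=box&(H>100)&(H<125)&(S>120)&(z>.055)
    for k,m in(("red",red),("blue",blue)):
        q=w[m]; print(n,k,len(q),np.median(q,0),q.min(0),q.max(0))
    plate=box&(abs(z-.01)<.006)&(S<50)&(V>150)
    q=w[plate];print(" plate",len(q),cv2.minAreaRect((q[:,:2]*1000).astype(np.float32)))
    m=box&(z>.044)&(z<.062)&(y>-.115); q=w[m]
    if len(q)>5:
        mu=q.mean(0);e=np.linalg.svd(q[:,:2]-mu[:2])[2][0]; t=(q[:,:2]-mu[:2])@e
        print(" bolt",len(q),mu,e,np.degrees(np.arctan2(e[0],e[1])),t.min(),t.max(),q.min(0),q.max(0))
    cam=(z>.15)&(z<.36)&(x>.55)&(x<.76)&(y>.06)&(y<.26)
    q=w[cam];print(" cam",len(q),q.min(0),q.max(0))
    np.savez(f"{n}.npz",w=w,hsv=hsv,cam=cam,img=p["image"])
    r=cam&(S<40)&(V>190); q=w[r];print(" bright",len(q),np.median(q,0),q.min(0),q.max(0))
    vs,us=np.nonzero(cam);print(" cam px",us.min(),us.max(),vs.min(),vs.max())
    save(p,n+"c",(us.min()-8,vs.min()-8,us.max()+8,vs.max()+8),6)
E
python3 m.py
python3 - <<'E'
import cv2,numpy as np
a,b=[cv2.imread(f"pics/{n}c.png") for n in("top","side")]
print(a.shape,b.shape)
h=max(a.shape[0],b.shape[0]);f=lambda i:cv2.copyMakeBorder(i,0,h-i.shape[0],0,0,cv2.BORDER_CONSTANT)
c=np.hstack([f(a),f(b)]);s=min(800/c.shape[1],600/c.shape[0],1);cv2.imwrite("pics/cc.png",cv2.resize(c,None,fx=s,fy=s));print(s)
E
```

```text
top red 42 [ 0.5418 -0.2208  0.0823] [ 0.5366 -0.2288  0.0484] [ 0.5499 -0.2155  0.0872]
top blue 143 [ 0.5374 -0.1681  0.067 ] [ 0.5225 -0.1814  0.0579] [ 0.5541 -0.1523  0.0718]
 plate 1140 ((536.186767578125, -111.30696868896484), (64.3850326538086, 174.71058654785156), 4.033421993255615)
 bolt 196 [ 0.5328 -0.0721  0.0495] [-0.0808  0.9967] -4.633915640080255 -0.04225877121494599 0.03876554330809436 [ 0.5174 -0.115   0.044 ] [ 0.5498 -0.0334  0.0589]
 cam 1133 [0.6438 0.1452 0.2328] [0.7301 0.2111 0.3459]
 bright 102 [0.6538 0.1687 0.2611] [0.6467 0.1541 0.2551] [0.7214 0.1968 0.3459]
 cam px 184 217 113 167
side red 24 [ 0.5404 -0.2184  0.0757] [ 0.5355 -0.2244  0.0621] [ 0.5454 -0.2135  0.0847]
side blue 65 [ 0.5336 -0.16    0.0678] [ 0.5192 -0.1862  0.0563] [ 0.5512 -0.1481  0.0728]
 plate 482 ((534.8862915039062, -107.32496643066406), (68.10905456542969, 177.78366088867188), 4.282928943634033)
 bolt 116 [ 0.5296 -0.0703  0.0501] [-0.0773  0.997 ] -4.43145541430684 -0.04494038179766415 0.04102394264015353 [ 0.5152 -0.1148  0.044 ] [ 0.5462 -0.0291  0.0593]
 cam 1265 [0.6418 0.1388 0.1502] [0.7597 0.213  0.3461]
 bright 278 [0.6782 0.1743 0.271 ] [0.6441 0.149  0.2244] [0.7196 0.1938 0.3461]
 cam px 169 211 179 255
(420, 294, 3) (552, 348, 3)
1
```

View pics/cc.png

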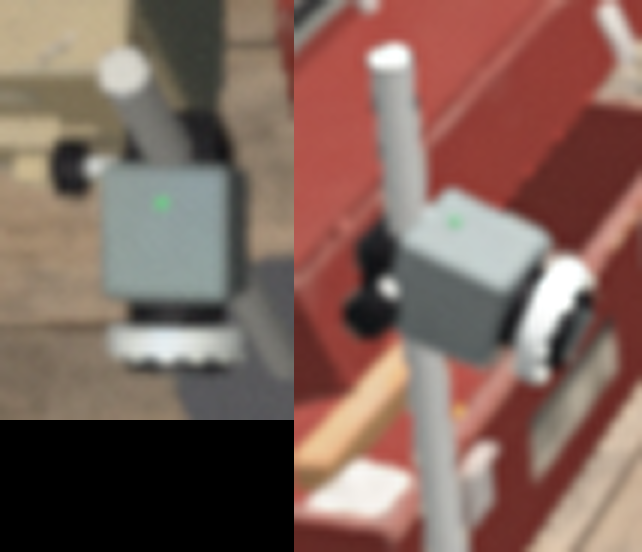

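The close-up shows the grey body with its ring facing the robot and down, and the square top face is clearly visible in both views. I'll fit the top face for yaw and tilt, and the ring for its centre.

```bash
cat > lens.py <<'E'
from h import *
np.set_printoptions(precision=4,suppress=True)
for n in("top","side"):
    d=np.load(n+".npz");w,hsv,cam=d["w"],d["hsv"].astype(int),d["cam"]
    x,y,z=[w[...,i] for i in range(3)]
    S,V,H=hsv[...,1],hsv[...,2],hsv[...,0]
    # local normals are noisy: fit plane by RANSAC near normal (-s,0,c)... over grey body pixels
    body=cam&(S>12)&(S<70)&(V>90)&(V<215)&(H>60)&(H<125)&(z>.24)
    q=w[body]; print(n,"body",len(q),q.min(0),q.max(0))
    rng=np.random.default_rng(0);best=None
    for _ in range(3000):
        a,b,c=q[rng.choice(len(q),3,False)];nn=np.cross(b-a,c-a);l=np.linalg.norm(nn)
        if l<1e-5: continue
        nn/=l; nn*=np.sign(nn[2])
        if nn[2]<.85: continue
        i=abs((q-a)@nn)<.0025
        if best is None or i.sum()>best.sum(): best=i
    f=q[best];mu=f.mean(0);nn=np.linalg.svd(f-mu)[2][2];nn*=np.sign(nn[2])
    print(" top plane",len(f),"n",nn,"tilt",np.degrees(np.arccos(nn[2])),"mean",mu)
    # level axis & in-plane fore axis
    for yaw0 in [0]:
        ex=np.array([1,0,0])-nn[0]*nn; ex/=np.linalg.norm(ex); ey=np.cross(nn,ex)
        uv=((f-mu)@np.c_[ex,ey]*1000).astype(np.float32)
        r=cv2.minAreaRect(uv);print(" rect",r); c=mu+(ex*r[0][0]+ey*r[0][1])/1000; print(" face centre",c)
    ring=cam&(S<45)&(V>175)&(x<.69)&(z<.3)
    q=w[ring];print(" ring",len(q),q.mean(0),q.min(0),q.max(0),"cov",np.linalg.svd(q-q.mean(0))[2][2])
E
python3 lens.py
```

```text
top body 441 [0.6659 0.1475 0.2612] [0.7083 0.1884 0.2816]
 top plane 398 n [-0.358   0.0009  0.9337] tilt 20.976530731499313 mean [0.6859 0.1672 0.2721]
 rect ((0.67279052734375, 0.2189483642578125), (39.13922119140625, 44.4640998840332), 87.99845123291016)
 face centre [0.6865 0.1674 0.2723]
 ring 77 [0.6514 0.169  0.2587] [0.6467 0.152  0.251 ] [0.6561 0.188  0.2645] cov [-0.8857  0.0387  0.4627]
side body 293 [0.6639 0.1519 0.2403] [0.709  0.1945 0.2813]
 top plane 113 n [-0.3548  0.054   0.9334] tilt 21.03161338804709 mean [0.6848 0.178  0.2726]
 rect ((-0.29868507385253906, -5.667400360107422), (40.8177604675293, 43.20811462402344), 89.35961151123047)
 face centre [0.6845 0.1724 0.2728]
 ring 222 [0.6672 0.1747 0.2637] [0.6441 0.1483 0.2244] [0.69   0.1939 0.2779] cov [-0.477   0.2319  0.8478]
```

```bash
cat > lens2.py <<'E'
from h import *
np.set_printoptions(precision=1,suppress=True,linewidth=150)
xl=np.array([.94,0,.342]);yl=np.array([0,1.,0]);zl=np.array([-.342,0,.94]);O=np.array([.6855,.168,.2725])-.022*zl
for n in("top","side"):
    ps=[get_image(n) for _ in range(6)]
    d=np.stack([p["depth"] for p in ps]);p=ps[0];p["depth"]=np.median(d,0)
    w=cloud(p);im=np.mean([q["image"] for q in ps],0).astype(np.uint8);np.savez(n+"2.npz",w=w,im=im)
    hsv=cv2.cvtColor(im,cv2.COLOR_RGB2HSV)
    x,y,z=[w[...,i] for i in range(3)]
    L=(w-O)@np.c_[xl,yl,zl]*1000
    m=(abs(L[...,0])<90)&(abs(L[...,1])<35)&(abs(L[...,2])<35)
    q=L[m];V=hsv[m][:,2];S=hsv[m][:,1]
    print(n)
    for a in range(-60,40,5):
        s=(q[:,0]>=a)&(q[:,0]<a+5)
        if s.sum()>3: print(a,s.sum(),"y",np.percentile(q[s,1],[3,97]),"z",np.percentile(q[s,2],[3,97]),"V",np.median(V[s]),"S",np.median(S[s]))
    # post
    m=(z>.3)&(z<.34)&(x>.65)&(x<.78)&(y>.1)&(y<.25);print(" post",np.median(w[m],0)*1000,m.sum())
    m=(z>.004)&(z<.025)&(hsv[...,2]<90)&(x>.6)&(x<.8)&(y>.08)&(y<.26);q=w[m]
    print(" foot",cv2.minEnclosingCircle((q[:,:2]*1000).astype(np.float32)),len(q))
    # top face yaw: edges of top face in level coordinates
    t=(abs(L[...,2]-22)<4)&(L[...,0]>-25)&(L[...,0]<25)&(abs(L[...,1])<30)
    q=L[t]
    for lo,f in((0,np.min),(1,np.max)):
        xs=np.arange(-15,16,3);e=[np.percentile(q[(abs(q[:,0]-a)<2),1],4 if lo==0 else 96) for a in xs]
        c=np.polyfit(xs,e,1);print(" side edge slope deg",np.degrees(np.arctan(c[0])),c[1])
    for lo in(0,1):
        ys=np.arange(-15,16,3);e=[np.percentile(q[(abs(q[:,1]-a)<2),0],4 if lo==0 else 96) for a in ys]
        c=np.polyfit(ys,e,1);print(" fore/aft edge slope deg",np.degrees(np.arctan(c[0])),c[1])
E
python3 lens2.py
```

```text
top
-50 23 y [-14.1  13.3] z [ 5.7 16.5] V 76.0 S 9.0
-45 36 y [-20.9  12.6] z [ 1.6 23.3] V 143.0 S 8.0
-40 60 y [-20.8  22.7] z [ 6.1 23.7] V 205.0 S 8.0
-35 55 y [-21.1  20.5] z [ 4.3 23.4] V 153.0 S 8.0
-30 50 y [-15.1  17.3] z [ 3.2 16.6] V 51.0 S 5.5
-25 40 y [-19.7  17.9] z [-3.9 21.1] V 102.0 S 17.0
-20 53 y [-21.4  20.4] z [-7.7 22.9] V 150.0 S 22.0
-15 71 y [-21.6  20.7] z [-11.5  22.9] V 160.0 S 24.0
-10 55 y [-21.7  19.7] z [-7.6 22.9] V 159.0 S 22.0
-5 69 y [-21.7  20.6] z [-3.6 23. ] V 159.0 S 24.0
0 59 y [-22.1  19. ] z [-13.6  22.8] V 157.0 S 23.0
5 66 y [-22.2  20.2] z [-3.5 23. ] V 158.0 S 24.0
10 69 y [-22.3  20.2] z [-14.8  23. ] V 157.0 S 26.0
15 70 y [-22.4  33.9] z [-9.1 22.7] V 153.0 S 21.0
20 76 y [-21.3  31.8] z [-8.1 24.9] V 117.5 S 11.0
25 51 y [-17.8  33.6] z [-14.4  32.3] V 75.0 S 14.0
30 35 y [-17.7  32.4] z [-8.4 33.8] V 57.0 S 14.0
35 15 y [-17.3  -4.7] z [4.1 8.5] V 40.0 S 14.0
 post [708.8 163.8 321.1] 75
 foot ((719.477783203125, 141.71942138671875), 70.04918670654297) 352
 side edge slope deg -1.591801018045606 -20.115036235347628
 side edge slope
[... 739 characters left out ...]
4.0
5 59 y [-15.1  23.4] z [-31.6  24.3] V 129.0 S 14.0
10 61 y [-16.   33.5] z [-22.2  24.2] V 107.0 S 15.0
15 46 y [-15.3  32.2] z [-1.2 23.6] V 184.0 S 13.0
20 33 y [-11.2  30.2] z [-0.8 27.9] V 175.0 S 9.0
25 42 y [ 0.4 17.6] z [-4.  33.9] V 133.5 S 7.0
30 34 y [ 2.9 16.8] z [-6.7 34.2] V 63.5 S 18.5
35 25 y [-4.5 16.3] z [-2.4 33.8] V 83.0 S 37.0
 post [709.7 173.9 319.8] 116
 foot ((702.4765014648438, 192.78018188476562), 42.137542724609375) 86
 side edge slope deg -0.3376525936897137 -15.818054924003729
 side edge slope deg -2.6371618830704717 22.12638950671531
 fore/aft edge slope deg 3.53958854164189 -22.089200560586193
 fore/aft edge slope deg -0.5807334462919118 19.412714668069427
```

```bash
cat > go.py <<'E'
from h import *
import sys
np.set_printoptions(precision=4,suppress=True)
d=np.array([-.0735,.9973,0]); O=np.array([.532,-.0755,0])   # jig x axis, origin
xl=np.array([.9395,-.0279,.342]); lens=np.array([.6448,.1694,.2353]); focus=lens-.08*xl
def rot(x,y0):   # tool x along x, tool z = pointing down-ish
    x=x/np.linalg.norm(x); z=np.array([0,0,-1.]); z=z-(z@x)*x; z/=np.linalg.norm(z)
    return R.from_matrix(np.c_[x,np.cross(z,x),z])
RJ=rot(d,0); RF=rot(xl,0)
def cur():
    s=get_state();q=s["tool_rot"];return s,np.array(s["tcp_pos"]),R.from_quat([q[1],q[2],q[3],q[0]])
def units(pos,rt):
    s,p,r=cur()
    print("t",s["time_s"],"pos",p,"F",s["contact_force"],"open",s["opening"],"q",s["qpos"])
    print(" shift u",r.inv().apply(pos-p)/.025,"turn u",np.degrees((r.inv()*rt).as_rotvec())/6)
E
python3 - <<'E'
from go import *
try: print(finger_overhang)
except Exception as e: print(e)
k=O-.145*d; print("knob",k,"focus",focus)
units(k+[0,0,.17],RJ)
E
```

```text
0.017
knob [ 0.5427 -0.2201  0.    ] focus [0.5696 0.1716 0.2079]
t 1.5 pos [ 0.2483 -0.6276  0.2483] F [ 0.2785 -0.0406 -0.2512] open 0.9960972845003225 q [ 1.0445  0.4261  0.0739  1.606  -0.0341  1.1108 -0.0671]
 shift u [ 16.9448 -10.8269   3.1327] turn u [ -0.0004  -0.0004 -12.1053]
```

Request:
arm_command --targets '[{"tx": 1.4, "ty": -0.9, "tz": 0, "az": -1}, {"tx": 2.8, "ty": -1.8, "tz": 0, "az": -2}, {"tx": 4.2, "ty": -2.7, "tz": 0, "az": -3}, {"tx": 5.6, "ty": -3.6, "tz": 0, "az": -4}, {"tx": 7.0, "ty": -4.5, "tz": 0, "az": -5}, {"tx": 8.4, "ty": -5.4, "tz": 0, "az": -6}, {"tx": 9.8, "ty": -6.3, "tz": 0, "az": -7}, {"tx": 11.2, "ty": -7.2, "tz": 0, "az": -8}, {"tx": 12.6, "ty": -8.1, "tz": 0, "az": -9}, {"tx": 14, "ty": -9, "tz": 0, "az": -10}]'

```text
schema error: expected keys tx, ty, tz, ax, ay, az, claw
```

```bash
python3 -c "
from go import *
units(O-.145*d+[0,0,.14],RJ)"
```

```text
t 1.5 pos [ 0.2483 -0.6276  0.2483] F [ 0.2785 -0.0406 -0.2512] open 0.9960972845003225 q [ 1.0445  0.4261  0.0739  1.606  -0.0341  1.1108 -0.0671]
 shift u [ 16.9448 -10.8269   4.3327] turn u [ -0.0004  -0.0004 -12.1053]
```

Request:
arm_command --targets '[{"tx": 1.4, "ty": -0.9, "tz": 0, "ax": 0, "ay": 0, "az": -1, "claw": -1}, {"tx": 2.8, "ty": -1.8, "tz": 0, "ax": 0, "ay": 0, "az": -2, "claw": -1}, {"tx": 4.2, "ty": -2.7, "tz": 0, "ax": 0, "ay": 0, "az": -3, "claw": -1}, {"tx": 5.6, "ty": -3.6, "tz": 0, "ax": 0, "ay": 0, "az": -4, "claw": -1}, {"tx": 7, "ty": -4.5, "tz": 0, "ax": 0, "ay": 0, "az": -5, "claw": -1}, {"tx": 8.4, "ty": -5.4, "tz": 0, "ax": 0, "ay": 0, "az": -6, "claw": -1}, {"tx": 9.8, "ty": -6.3, "tz": 0, "ax": 0, "ay": 0, "az": -7, "claw": -1}, {"tx": 11.2, "ty": -7.2, "tz": 0, "ax": 0, "ay": 0, "az": -8, "claw": -1}, {"tx": 12.6, "ty": -8.1, "tz": 0, "ax": 0, "ay": 0, "az": -9, "claw": -1}, {"tx": 14, "ty": -9, "tz": 0, "ax": 0, "ay": 0, "az": -10, "claw": -1}]'

```text
time_s: 2.33
tcp_pos: [0.4918, -0.2879, 0.2487]
tool_rot: [0.0, 0.755, 0.655, 0.0]
contact_force: [0.3, -0.1, 0.4]
opening: 1.0
```

```bash
python3 -c "
from go import *
units(O-.145*d+[0,0,.14],RJ)"
```

```text
t 2.3333 pos [ 0.4918 -0.2879  0.2487] F [ 0.2881 -0.0508  0.3855] open 0.9999854229278157 q [ 0.6594  0.271  -0.2903  1.8301  0.0885  1.0525  0.1934]
 shift u [2.9733 1.6269 4.3472] turn u [ 0.0048  0.0034 -2.0578]
```

Request:
arm_command --targets '[{"tx": 0.8, "ty": 0.4, "tz": 0.8, "ax": 0, "ay": 0, "az": -0.5, "claw": -1}, {"tx": 1.5, "ty": 0.8, "tz": 1.6, "ax": 0, "ay": 0, "az": -1, "claw": -1}, {"tx": 2.2, "ty": 1.2, "tz": 2.4, "ax": 0, "ay": 0, "az": -1.5, "claw": -1}, {"tx": 2.97, "ty": 1.63, "tz": 3.2, "ax": 0, "ay": 0, "az": -2.06, "claw": -1}, {"tx": 2.97, "ty": 1.63, "tz": 3.8, "ax": 0, "ay": 0, "az": -2.06, "claw": -1}, {"tx": 2.97, "ty": 1.63, "tz": 4.35, "ax": 0, "ay": 0, "az": -2.06, "claw": -1}, {"tx": 2.97, "ty": 1.63, "tz": 4.35, "ax": 0, "ay": 0, "az": -2.06, "claw": -1}, {"tx": 2.97, "ty": 1.63, "tz": 4.35, "ax": 0, "ay": 0, "az": -2.06, "claw": -1}, {"tx": 2.97, "ty": 1.63, "tz": 4.35, "ax": 0, "ay": 0, "az": -2.06, "claw": -1}, {"tx": 2.97, "ty": 1.63, "tz": 4.35, "ax": 0, "ay": 0, "az": -2.06, "claw": -1}]'

```text
time_s: 3.17
tcp_pos: [0.5426, -0.2226, 0.1407]
tool_rot: [0.001, 0.683, 0.731, 0.0]
contact_force: [0.6, 0.1, 1.5]
opening: 1.001
```

```bash
python3 -c "
from go import *
units(O-.145*d+[0,0,.063],RJ)
p=get_image('side');save(p,'s1',(200,130,380,270),4)"
```

```text
t 3.1667 pos [ 0.5426 -0.2226  0.1407] F [0.5915 0.1421 1.4919] open 1.0014004202666043 q [ 0.5506  0.4222 -0.3399  1.8881  0.1817  0.8595  0.1878]
 shift u [0.102  0.0039 3.1088] turn u [ 0.0132  0.0069 -0.0501]
```

View pics/s1.png

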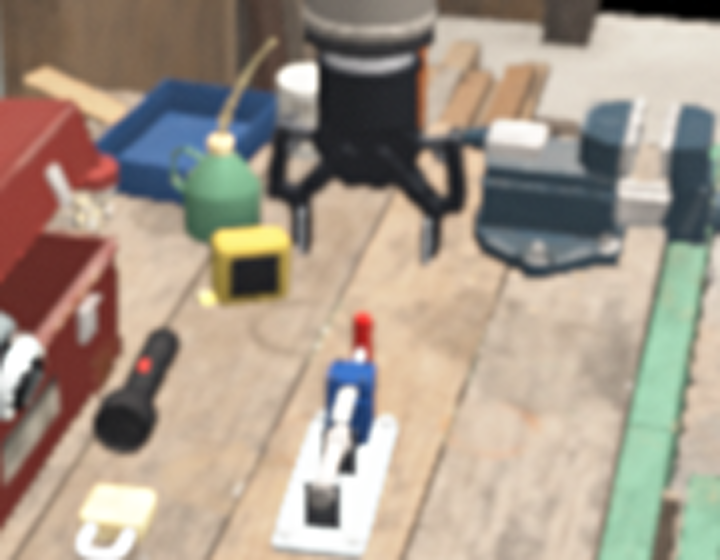

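The open gripper straddles the knob (crop 363,330), with the fingers at about (300,240) and (430,250). Now I'll descend and close.

Request:
arm_command --targets '[{"tx": 0.1, "ty": 0, "tz": 0.6, "ax": 0, "ay": 0, "az": 0, "claw": -1}, {"tx": 0.1, "ty": 0, "tz": 1.2, "ax": 0, "ay": 0, "az": 0, "claw": -1}, {"tx": 0.1, "ty": 0, "tz": 1.8, "ax": 0, "ay": 0, "az": 0, "claw": -1}, {"tx": 0.1, "ty": 0, "tz": 2.4, "ax": 0, "ay": 0, "az": 0, "claw": -1}, {"tx": 0.1, "ty": 0, "tz": 2.8, "ax": 0, "ay": 0, "az": 0, "claw": -1}, {"tx": 0.1, "ty": 0, "tz": 3.1, "ax": 0, "ay": 0, "az": 0, "claw": -1}, {"tx": 0.1, "ty": 0, "tz": 3.1, "ax": 0, "ay": 0, "az": 0, "claw": 0}, {"tx": 0.1, "ty": 0, "tz": 3.1, "ax": 0, "ay": 0, "az": 0, "claw": 0.3}, {"tx": 0.1, "ty": 0, "tz": 3.1, "ax": 0, "ay": 0, "az": 0, "claw": 1}, {"tx": 0.1, "ty": 0, "tz": 3.1, "ax": 0, "ay": 0, "az": 0, "claw": 1}]' --grip_force 50

```text
time_s: 4.05
tcp_pos: [0.5425, -0.2199, 0.0629]
tool_rot: [0.001, 0.682, 0.731, 0.0]
contact_force: [0.2, 0.3, 0.7]
opening: 0.453
```

Request:
arm_command --targets '[{"tx": 0, "ty": 0, "tz": 0, "ax": 0, "ay": 0, "az": 0, "claw": 1}, {"tx": 0, "ty": 0, "tz": 0, "ax": 0, "ay": 0, "az": 0, "claw": 1}, {"tx": 0, "ty": 0, "tz": 0, "ax": 0, "ay": 0, "az": 0, "claw": 1}, {"tx": 0, "ty": 0, "tz": 0, "ax": 0, "ay": 0, "az": 0, "claw": 1}, {"tx": 0, "ty": 0, "tz": 0, "ax": 0, "ay": 0, "az": 0, "claw": 1}, {"tx": 0, "ty": 0, "tz": 0, "ax": 0, "ay": 0, "az": 0, "claw": 1}, {"tx": 0, "ty": 0, "tz": 0, "ax": 0, "ay": 0, "az": 0, "claw": 1}, {"tx": 0, "ty": 0, "tz": 0, "ax": 0, "ay": 0, "az": 0, "claw": 1}, {"tx": 0, "ty": 0, "tz": 0, "ax": 0, "ay": 0, "az": 0, "claw": 1}, {"tx": 0, "ty": 0, "tz": 0, "ax": 0, "ay": 0, "az": 0, "claw": 1}]'

```text
time_s: 4.88
tcp_pos: [0.5436, -0.2197, 0.0629]
tool_rot: [0.001, 0.682, 0.731, 0.001]
contact_force: [7.6, 0.2, -0.4]
opening: 0.173
```

Request:
arm_command --targets '[{"tx": -0.1, "ty": 0.06, "tz": 0, "ax": 0, "ay": 0, "az": 0, "claw": 1}, {"tx": -0.25, "ty": 0.06, "tz": 0, "ax": 0, "ay": 0, "az": 0, "claw": 1}, {"tx": -0.4, "ty": 0.06, "tz": 0, "ax": 0, "ay": 0, "az": 0, "claw": 1}, {"tx": -0.55, "ty": 0.06, "tz": 0, "ax": 0, "ay": 0, "az": 0, "claw": 1}, {"tx": -0.7, "ty": 0.06, "tz": 0, "ax": 0, "ay": 0, "az": 0, "claw": 1}, {"tx": -0.8, "ty": 0.06, "tz": 0, "ax": 0, "ay": 0, "az": 0, "claw": 1}, {"tx": -0.9, "ty": 0.06, "tz": 0, "ax": 0, "ay": 0, "az": 0, "claw": 1}, {"tx": -0.96, "ty": 0.06, "tz": 0, "ax": 0, "ay": 0, "az": 0, "claw": 1}, {"tx": -1.0, "ty": 0.06, "tz": 0, "ax": 0, "ay": 0, "az": 0, "claw": 1}, {"tx": -1.04, "ty": 0.06, "tz": 0, "ax": 0, "ay": 0, "az": 0, "claw": 1}]'

```text
time_s: 5.72
tcp_pos: [0.5454, -0.2422, 0.0625]
tool_rot: [-0.001, 0.682, 0.732, 0.001]
contact_force: [-5.5, 23.2, 14.5]
opening: 0.176
```

Request:
arm_command --targets '[{"tx": -0.02, "ty": 0, "tz": 0, "ax": 0, "ay": 0, "az": 0, "claw": 1}, {"tx": -0.04, "ty": 0, "tz": 0, "ax": 0, "ay": 0, "az": 0, "claw": 1}, {"tx": -0.06, "ty": 0, "tz": 0, "ax": 0, "ay": 0, "az": 0, "claw": 1}, {"tx": -0.08, "ty": 0, "tz": 0, "ax": 0, "ay": 0, "az": 0, "claw": 1}, {"tx": -0.08, "ty": 0, "tz": 0, "ax": 0, "ay": 0, "az": 0, "claw": 1}, {"tx": -0.08, "ty": 0, "tz": 0, "ax": 0, "ay": 0, "az": 0, "claw": 1}, {"tx": -0.08, "ty": 0, "tz": 0, "ax": 0, "ay": 0, "az": 0, "claw": 1}, {"tx": -0.08, "ty": 0, "tz": 0, "ax": 0, "ay": 0, "az": 0, "claw": 1}, {"tx": -0.08, "ty": 0, "tz": 0, "ax": 0, "ay": 0, "az": 0, "claw": 1}, {"tx": -0.08, "ty": 0, "tz": 0, "ax": 0, "ay": 0, "az": 0, "claw": 1}]'

```text
time_s: 6.55
tcp_pos: [0.5455, -0.2424, 0.0625]
tool_rot: [-0.002, 0.681, 0.732, 0.001]
contact_force: [-7.7, 28.3, 16.7]
opening: 0.178
```

```bash
python3 -c "
from go import *
units(O-.169*d+[0,0,.063],RJ)"
```

```text
t 6.55 pos [ 0.5455 -0.2424  0.0625] F [-7.7403 28.3384 16.6609] open 0.17771863893405127 q [ 0.5547  0.5434 -0.3111  1.9046  0.2328  0.7315  0.1837]
 shift u [-0.0641 -0.0485 -0.0218] turn u [-0.0109 -0.0473 -0.0091]
```

Request:
arm_command --targets '[{"tx": 0.05, "ty": 0, "tz": 0, "ax": 0, "ay": 0, "az": 0, "claw": 1}, {"tx": 0.1, "ty": 0, "tz": 0, "ax": 0, "ay": 0, "az": 0, "claw": 1}, {"tx": 0.1, "ty": 0, "tz": 0, "ax": 0, "ay": 0, "az": 0, "claw": 1}, {"tx": 0.1, "ty": 0, "tz": 0, "ax": 0, "ay": 0, "az": 0, "claw": 0.3}, {"tx": 0.1, "ty": 0, "tz": 0, "ax": 0, "ay": 0, "az": 0, "claw": -0.3}, {"tx": 0.1, "ty": 0, "tz": 0, "ax": 0, "ay": 0, "az": 0, "claw": -1}, {"tx": 0.1, "ty": 0, "tz": 0, "ax": 0, "ay": 0, "az": 0, "claw": -1}, {"tx": 0.1, "ty": 0, "tz": 0, "ax": 0, "ay": 0, "az": 0, "claw": -1}, {"tx": 0.1, "ty": 0, "tz": 0, "ax": 0, "ay": 0, "az": 0, "claw": -1}, {"tx": 0.1, "ty": 0, "tz": 0, "ax": 0, "ay": 0, "az": 0, "claw": -1}]'

```text
time_s: 7.38
tcp_pos: [0.5453, -0.2451, 0.062]
tool_rot: [-0.0, 0.682, 0.731, 0.0]
contact_force: [-0.5, -0.1, -0.5]
opening: 0.996
```

Request:
arm_command --targets '[{"tx": 0, "ty": 0, "tz": -0.4, "ax": 0, "ay": 0, "az": 0, "claw": -1}, {"tx": 0, "ty": 0, "tz": -1, "ax": 0, "ay": 0, "az": 0, "claw": -1}, {"tx": 0, "ty": 0, "tz": -2, "ax": 0, "ay": 0, "az": 0, "claw": -1}, {"tx": 0, "ty": 0, "tz": -3, "ax": 0, "ay": 0, "az": 0, "claw": -1}, {"tx": 0, "ty": 0, "tz": -4, "ax": 0, "ay": 0, "az": 0, "claw": -1}, {"tx": 0, "ty": 0, "tz": -4.5, "ax": 0, "ay": 0, "az": 0, "claw": -1}, {"tx": 0, "ty": 0, "tz": -4.5, "ax": 0, "ay": 0, "az": 0, "claw": -1}, {"tx": 0, "ty": 0, "tz": -4.5, "ax": 0, "ay": 0, "az": 0, "claw": -1}, {"tx": 0, "ty": 0, "tz": -4.5, "ax": 0, "ay": 0, "az": 0, "claw": -1}, {"tx": 0, "ty": 0, "tz": -4.5, "ax": 0, "ay": 0, "az": 0, "claw": -1}]'

```text
time_s: 8.22
tcp_pos: [0.5446, -0.2448, 0.1734]
tool_rot: [-0.001, 0.682, 0.731, -0.0]
contact_force: [0.1, -1.2, -0.2]
opening: 0.998
```

```bash
python3 m.py 2>&1 | grep -v cam
python3 - <<'E'
from go import *
units(O+.003*d+[0,0,.12],RJ)
p=get_image("side");save(p,"s2",(255,170,335,260),6)
E
```

```text
top red 39 [ 0.544  -0.2429  0.0823] [ 0.5375 -0.25    0.0539] [ 0.5494 -0.2384  0.0868]
top blue 143 [ 0.5374 -0.1684  0.0669] [ 0.5225 -0.1812  0.0575] [ 0.5542 -0.1529  0.0733]
 plate 1157 ((536.189697265625, -111.42549133300781), (64.36804962158203, 174.94935607910156), 4.044363975524902)
 bolt 196 [ 0.5331 -0.0735  0.0495] [-0.0723  0.9974] -4.14374436853475 -0.04234817948010901 0.04018260331814769 [ 0.5176 -0.115   0.0441] [ 0.5495 -0.0335  0.0573]
 bright 119 [0.654  0.1682 0.2613] [0.6468 0.1519 0.2525] [0.7214 0.1973 0.3458]
side red 30 [ 0.5425 -0.2396  0.0748] [ 0.5361 -0.2516  0.0625] [ 0.5463 -0.2341  0.0864]
side blue 63 [ 0.5342 -0.1605  0.068 ] [ 0.5194 -0.1791  0.056 ] [ 0.5512 -0.1503  0.0721]
 plate 470 ((532.7342529296875, -107.68257141113281), (64.63785552978516, 179.2483673095703), 4.355962753295898)
 bolt 110 [ 0.5297 -0.0698  0.05  ] [-0.0664  0.9978] -3.806577768151094 -0.0449808577757467 0.042287599284010234 [ 0.5143 -0.1149  0.0441] [ 0.5466 -0.0271  0.0591]
 bright 296 [0.6785 0.1731 0.2707] [0.6445 0.1485 0.2219] [0.7188 0.2033 0.3469]
t 8.3167 pos [ 0.5448 -0.2448  0.1735] F [-0.0087  0.1995  0.1288] open 0.9976666351272455 q [ 0.5888  0.4002 -0.3453  1.8363  0.1642  0.9346  0.2395]
 shift u [ 6.9083 -0.0425  2.1472] turn u [-0.0139 -0.0088 -0.0438]
```

View pics/s2.png

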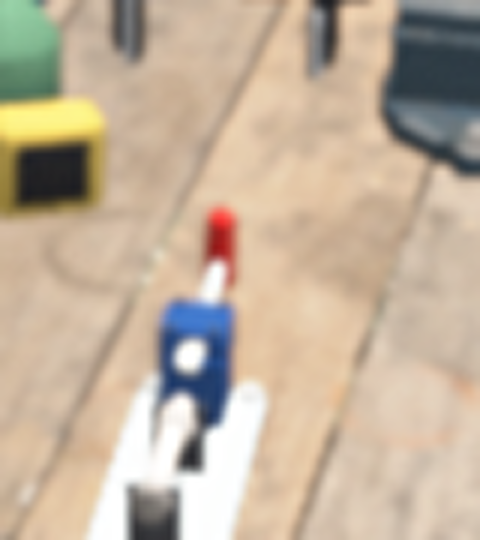

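The knob is clearly out, but by about 22 mm in depth rather than 24. I'll measure the travel with subpixel accuracy against the home pictures.

```bash
cat > travel.py <<'E'
from go import *
def cen(im,box):
    hsv=cv2.cvtColor(im,cv2.COLOR_BGR2HSV).astype(int);f=im.astype(float)
    w=np.clip(f[...,2]-np.maximum(f[...,0],f[...,1])-45,0,None)   # redness
    m=np.zeros(w.shape);m[box[1]:box[3],box[0]:box[2]]=1;w=w*m
    v,u=np.indices(w.shape);return np.array([(u*w).sum(),(v*w).sum()])/w.sum(),w.sum()
boxes={"top":(365,215,405,240),"side":(270,195,310,235)}
for n in("top","side"):
    p=[get_image(n) for _ in range(4)]
    a,wa=cen(cv2.imread(f"pics/{n}0.png"),boxes[n]);b,wb=cen(np.mean([q["image"][...,::-1] for q in p],0).astype(np.uint8),boxes[n])
    K,T=p[0]["camera_matrix"],p[0]["T"];Ti=np.linalg.inv(T)
    def pr(t,z):
        c=Ti@np.r_[O+(-.145-t)*d+[0,0,z],1];return (K@c[:3])[:2]/c[2]
    z=.083 if n=="top" else .065
    for t in(.020,.022,.023,.024): print(n,t,"pred shift",pr(t,z)-pr(0,z))
    print(n,a,b,"meas shift",b-a,wa,wb,"pred home",pr(0,z))
E
python3 travel.py
```

```text
top 0.02 pred shift [ 8.3658 -0.6405]
top 0.022 pred shift [ 9.2024 -0.7045]
top 0.023 pred shift [ 9.6207 -0.7365]
top 0.024 pred shift [10.039  -0.7686]
top [380.3456 226.0366] [389.5101 225.3625] meas shift [ 9.1645 -0.6741] 3825.0 3995.0 pred home [379.5547 225.7947]
side 0.02 pred shift [ 0.9814 -3.1443]
side 0.022 pred shift [ 1.0783 -3.4549]
side 0.023 pred shift [ 1.1267 -3.6099]
side 0.024 pred shift [ 1.1751 -3.7648]
side [290.4456 211.8831] [291.6012 208.5996] meas shift [ 1.1556 -3.2835] 3216.0 3262.0 pred home [289.6137 214.7591]
```

Request:
arm_command --targets '[{"tx": 0.1, "ty": 0, "tz": 0.8, "ax": 0, "ay": 0, "az": 0, "claw": -1}, {"tx": 0.1, "ty": 0, "tz": 1.6, "ax": 0, "ay": 0, "az": 0, "claw": -1}, {"tx": 0.1, "ty": 0, "tz": 2.4, "ax": 0, "ay": 0, "az": 0, "claw": -1}, {"tx": 0.1, "ty": 0, "tz": 3.2, "ax": 0, "ay": 0, "az": 0, "claw": -1}, {"tx": 0.1, "ty": 0, "tz": 3.9, "ax": 0, "ay": 0, "az": 0, "claw": -1}, {"tx": 0.1, "ty": 0, "tz": 4.3, "ax": 0, "ay": 0, "az": 0, "claw": -1}, {"tx": 0.1, "ty": 0, "tz": 4.3, "ax": 0, "ay": 0, "az": 0, "claw": -1}, {"tx": 0.1, "ty": 0, "tz": 4.3, "ax": 0, "ay": 0, "az": 0, "claw": 0.3}, {"tx": 0.1, "ty": 0, "tz": 4.3, "ax": 0, "ay": 0, "az": 0, "claw": 1}, {"tx": 0.1, "ty": 0, "tz": 4.3, "ax": 0, "ay": 0, "az": 0, "claw": 1}]' --grip_force 80

```text
time_s: 9.6
tcp_pos: [0.5458, -0.2427, 0.0683]
tool_rot: [0.001, 0.682, 0.731, 0.0]
contact_force: [0.4, 0.8, 0.6]
opening: 0.608
```

Request:
arm_command --targets '[{"tx": 0, "ty": 0, "tz": 0, "ax": 0, "ay": 0, "az": 0, "claw": 1}, {"tx": 0, "ty": 0, "tz": 0, "ax": 0, "ay": 0, "az": 0, "claw": 1}, {"tx": 0, "ty": 0, "tz": 0, "ax": 0, "ay": 0, "az": 0, "claw": 1}, {"tx": 0, "ty": 0, "tz": 0, "ax": 0, "ay": 0, "az": 0, "claw": 1}, {"tx": 0, "ty": 0, "tz": 0, "ax": 0, "ay": 0, "az": 0, "claw": 1}, {"tx": 0, "ty": 0, "tz": 0, "ax": 0, "ay": 0, "az": 0, "claw": 1}, {"tx": 0, "ty": 0, "tz": 0, "ax": 0, "ay": 0, "az": 0, "claw": 1}, {"tx": 0, "ty": 0, "tz": 0, "ax": 0, "ay": 0, "az": 0, "claw": 1}, {"tx": 0, "ty": 0, "tz": 0, "ax": 0, "ay": 0, "az": 0, "claw": 1}, {"tx": 0, "ty": 0, "tz": 0, "ax": 0, "ay": 0, "az": 0, "claw": 1}]'

```text
time_s: 10.43
tcp_pos: [0.5455, -0.2427, 0.0678]
tool_rot: [0.0, 0.682, 0.731, 0.0]
contact_force: [-1.6, -0.1, 6.6]
opening: 0.163
```

Request:
arm_command --targets '[{"tx": -0.03, "ty": 0, "tz": 0, "ax": 0, "ay": 0, "az": 0, "claw": 1}, {"tx": -0.06, "ty": 0, "tz": 0, "ax": 0, "ay": 0, "az": 0, "claw": 1}, {"tx": -0.08, "ty": 0, "tz": 0, "ax": 0, "ay": 0, "az": 0, "claw": 1}, {"tx": -0.1, "ty": 0, "tz": 0, "ax": 0, "ay": 0, "az": 0, "claw": 1}, {"tx": -0.12, "ty": 0, "tz": 0, "ax": 0, "ay": 0, "az": 0, "claw": 1}, {"tx": -0.12, "ty": 0, "tz": 0, "ax": 0, "ay": 0, "az": 0, "claw": 1}, {"tx": -0.12, "ty": 0, "tz": 0, "ax": 0, "ay": 0, "az": 0, "claw": 1}, {"tx": -0.12, "ty": 0, "tz": 0, "ax": 0, "ay": 0, "az": 0, "claw": 1}, {"tx": -0.12, "ty": 0, "tz": 0, "ax": 0, "ay": 0, "az": 0, "claw": 1}, {"tx": -0.12, "ty": 0, "tz": 0, "ax": 0, "ay": 0, "az": 0, "claw": 1}]'

```text
time_s: 11.27
tcp_pos: [0.5455, -0.2429, 0.0676]
tool_rot: [-0.001, 0.682, 0.732, 0.001]
contact_force: [-4.1, 14.8, 12.1]
opening: 0.16
```

Request:
arm_command --targets '[{"tx": -0.04, "ty": 0, "tz": 0, "ax": 0, "ay": 0, "az": 0, "claw": 1}, {"tx": -0.08, "ty": 0, "tz": 0, "ax": 0, "ay": 0, "az": 0, "claw": 1}, {"tx": -0.12, "ty": 0, "tz": 0, "ax": 0, "ay": 0, "az": 0, "claw": 1}, {"tx": -0.14, "ty": 0, "tz": 0, "ax": 0, "ay": 0, "az": 0, "claw": 1}, {"tx": -0.14, "ty": 0, "tz": 0, "ax": 0, "ay": 0, "az": 0, "claw": 1}, {"tx": -0.14, "ty": 0, "tz": 0, "ax": 0, "ay": 0, "az": 0, "claw": 1}, {"tx": -0.14, "ty": 0, "tz": 0, "ax": 0, "ay": 0, "az": 0, "claw": 1}, {"tx": -0.14, "ty": 0, "tz": 0, "ax": 0, "ay": 0, "az": 0, "claw": 1}, {"tx": -0.14, "ty": 0, "tz": 0, "ax": 0, "ay": 0, "az": 0, "claw": 1}, {"tx": -0.14, "ty": 0, "tz": 0, "ax": 0, "ay": 0, "az": 0, "claw": 1}]'

```text
time_s: 12.1
tcp_pos: [0.5456, -0.2433, 0.0674]
tool_rot: [-0.002, 0.681, 0.732, 0.001]
contact_force: [-8.2, 30.9, 18.3]
opening: 0.166
```

```bash
python3 travel.py | grep meas
```

```text
top [380.3456 226.0366] [nan nan] meas shift [nan nan] 3825.0 0.0 pred home [379.5547 225.7947]
side [290.4456 211.8831] [291.1094 207.5634] meas shift [ 0.6639 -4.3197] 3216.0 2540.0 pred home [289.6137 214.7591]travel.py:6: RuntimeWarning: invalid value encountered in divide
  v,u=np.indices(w.shape);return np.array([(u*w).sum(),(v*w).sum()])/w.sum(),w.sum()
```

Pulling with 31 N moves it no further, and by TCP the travel is about 23.7 mm, so it is at its stop. I'll relax the pull and release.

Request:
arm_command --targets '[{"tx": 0.05, "ty": 0, "tz": 0, "ax": 0, "ay": 0, "az": 0, "claw": 1}, {"tx": 0.1, "ty": 0, "tz": 0, "ax": 0, "ay": 0, "az": 0, "claw": 1}, {"tx": 0.17, "ty": 0, "tz": 0, "ax": 0, "ay": 0, "az": 0, "claw": 1}, {"tx": 0.17, "ty": 0, "tz": 0, "ax": 0, "ay": 0, "az": 0, "claw": 1}, {"tx": 0.17, "ty": 0, "tz": 0, "ax": 0, "ay": 0, "az": 0, "claw": 0.3}, {"tx": 0.17, "ty": 0, "tz": 0, "ax": 0, "ay": 0, "az": 0, "claw": -1}, {"tx": 0.17, "ty": 0, "tz": 0, "ax": 0, "ay": 0, "az": 0, "claw": -1}, {"tx": 0.17, "ty": 0, "tz": 0, "ax": 0, "ay": 0, "az": 0, "claw": -1}, {"tx": 0.17, "ty": 0, "tz": 0, "ax": 0, "ay": 0, "az": 0, "claw": -1}, {"tx": 0.17, "ty": 0, "tz": 0, "ax": 0, "ay": 0, "az": 0, "claw": -1}]'

```text
time_s: 13.33
tcp_pos: [0.5452, -0.2449, 0.067]
tool_rot: [-0.0, 0.682, 0.731, -0.0]
contact_force: [-0.1, 0.0, -0.0]
opening: 0.989
```

Request:
arm_command --targets '[{"tx": 0, "ty": 0, "tz": -0.4, "ax": 0, "ay": 0, "az": 0, "claw": -1}, {"tx": 0, "ty": 0, "tz": -1, "ax": 0, "ay": 0, "az": 0, "claw": -1}, {"tx": 0, "ty": 0, "tz": -2, "ax": 0, "ay": 0, "az": 0, "claw": -1}, {"tx": 0, "ty": 0, "tz": -3, "ax": 0, "ay": 0, "az": 0, "claw": -1}, {"tx": 0, "ty": 0, "tz": -3, "ax": 0, "ay": 0, "az": 0, "claw": -1}, {"tx": 1.4, "ty": 0, "tz": -3, "ax": 0, "ay": 0, "az": 0, "claw": -1}, {"tx": 2.8, "ty": 0, "tz": -3, "ax": 0, "ay": 0, "az": 0, "claw": -1}, {"tx": 4.2, "ty": 0, "tz": -3, "ax": 0, "ay": 0, "az": 0, "claw": -1}, {"tx": 5.6, "ty": 0, "tz": -3, "ax": 0, "ay": 0, "az": 0, "claw": -1}, {"tx": 6.8, "ty": 0, "tz": -3, "ax": 0, "ay": 0, "az": 0, "claw": -1}]'

```text
time_s: 14.17
tcp_pos: [0.5333, -0.0729, 0.1429]
tool_rot: [0.0, 0.682, 0.731, 0.0]
contact_force: [0.8, -0.1, -0.7]
opening: 1.001
```

```bash
python3 travel.py|grep meas
python3 - <<'E'
from go import *
units(O+.003*d+[0,0,.043],RJ)
p=get_image("side");save(p,"s3",(235,130,345,280),4)
E
```

```text
top [380.3456 226.0366] [390.4648 225.0334] meas shift [10.1192 -1.0032] 3825.0 2487.0 pred home [379.5547 225.7947]
side [290.4456 211.8831] [291.6128 208.5668] meas shift [ 1.1672 -3.3163] 3216.0 3303.0 pred home [289.6137 214.7591]
t 14.5667 pos [ 0.5336 -0.0765  0.1422] F [-0.0671 -0.4036  0.0669] open 0.9956470607505807 q [ 0.3559  0.3592 -0.4001  1.9884  0.1872  0.829  -0.0814]
 shift u [ 0.1637 -0.0618  3.967 ] turn u [ 0.0002  0.0027 -0.0621]
```

View pics/s3.png

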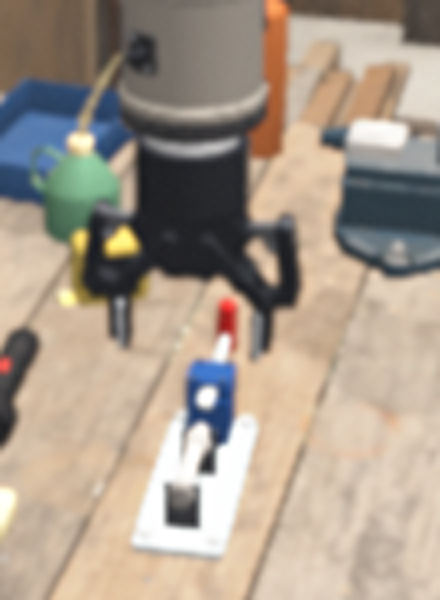

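The plunger stays out and the gripper is centred over the bolt. I'll descend and grip.

Request:
arm_command --targets '[{"tx": 0.18, "ty": -0.02, "tz": 0.8, "ax": 0, "ay": 0, "az": -0.05, "claw": -1}, {"tx": 0.18, "ty": -0.02, "tz": 1.6, "ax": 0, "ay": 0, "az": -0.05, "claw": -1}, {"tx": 0.18, "ty": -0.02, "tz": 2.4, "ax": 0, "ay": 0, "az": -0.05, "claw": -1}, {"tx": 0.18, "ty": -0.02, "tz": 3.2, "ax": 0, "ay": 0, "az": -0.05, "claw": -1}, {"tx": 0.18, "ty": -0.02, "tz": 3.7, "ax": 0, "ay": 0, "az": -0.05, "claw": -1}, {"tx": 0.18, "ty": -0.02, "tz": 3.97, "ax": 0, "ay": 0, "az": -0.05, "claw": -1}, {"tx": 0.18, "ty": -0.02, "tz": 3.97, "ax": 0, "ay": 0, "az": -0.05, "claw": -0.3}, {"tx": 0.18, "ty": -0.02, "tz": 3.97, "ax": 0, "ay": 0, "az": -0.05, "claw": 0.3}, {"tx": 0.18, "ty": -0.02, "tz": 3.97, "ax": 0, "ay": 0, "az": -0.05, "claw": 1}, {"tx": 0.18, "ty": -0.02, "tz": 3.97, "ax": 0, "ay": 0, "az": -0.05, "claw": 1}]' --grip_force 60

```text
time_s: 15.45
tcp_pos: [0.5334, -0.0708, 0.0438]
tool_rot: [0.001, 0.68, 0.733, 0.0]
contact_force: [0.6, -0.1, 0.4]
opening: 0.458
```

Request:
arm_command --targets '[{"tx": 0, "ty": 0, "tz": 0, "ax": 0, "ay": 0, "az": 0, "claw": 1}, {"tx": 0, "ty": 0, "tz": 0, "ax": 0, "ay": 0, "az": 0, "claw": 1}, {"tx": 0, "ty": 0, "tz": 0, "ax": 0, "ay": 0, "az": 0, "claw": 1}, {"tx": 0, "ty": 0, "tz": 0, "ax": 0, "ay": 0, "az": 0, "claw": 1}, {"tx": 0, "ty": 0, "tz": 0, "ax": 0, "ay": 0, "az": 0, "claw": 1}, {"tx": 0, "ty": 0, "tz": 0, "ax": 0, "ay": 0, "az": 0, "claw": 1}, {"tx": 0, "ty": 0, "tz": 0, "ax": 0, "ay": 0, "az": 0, "claw": 1}, {"tx": 0, "ty": 0, "tz": 0, "ax": 0, "ay": 0, "az": 0, "claw": 1}, {"tx": 0, "ty": 0, "tz": 0, "ax": 0, "ay": 0, "az": 0, "claw": 1}, {"tx": 0, "ty": 0, "tz": 0, "ax": 0, "ay": 0, "az": 0, "claw": 1}]'

```text
time_s: 16.28
tcp_pos: [0.533, -0.0708, 0.0434]
tool_rot: [0.0, 0.68, 0.733, 0.0]
contact_force: [-2.4, -0.2, 6.9]
opening: 0.114
```

Request:
arm_command --targets '[{"tx": 0, "ty": 0, "tz": -0.1, "ax": 0, "ay": 0, "az": 0, "claw": 1}, {"tx": 0, "ty": 0, "tz": -0.3, "ax": 0, "ay": 0, "az": 0, "claw": 1}, {"tx": 0, "ty": 0, "tz": -0.6, "ax": 0, "ay": 0, "az": 0, "claw": 1}, {"tx": 0, "ty": 0, "tz": -1.2, "ax": 0, "ay": 0, "az": 0, "claw": 1}, {"tx": 0, "ty": 0, "tz": -2, "ax": 0, "ay": 0, "az": 0, "claw": 1}, {"tx": 0, "ty": 0, "tz": -3, "ax": 0, "ay": 0, "az": 0, "claw": 1}, {"tx": 0, "ty": 0, "tz": -4, "ax": 0, "ay": 0, "az": 0, "claw": 1}, {"tx": 0, "ty": 0, "tz": -5, "ax": 0, "ay": 0, "az": 0, "claw": 1}, {"tx": 0, "ty": 0, "tz": -5.5, "ax": 0, "ay": 0, "az": 0, "claw": 1}, {"tx": 0, "ty": 0, "tz": -5.5, "ax": 0, "ay": 0, "az": 0, "claw": 1}]'

```text
time_s: 17.12
tcp_pos: [0.5341, -0.0708, 0.1835]
tool_rot: [0.002, 0.681, 0.733, 0.001]
contact_force: [0.8, 0.3, -1.1]
opening: 0.117
```

Run:
```python
from go import *
# grasp point -> head face distance along tool x ~ .041 ; tcp = grasp + 2mm tool z
pos=focus-.041*xl+.002*RF.as_matrix()[:,2]
print(pos);units(pos,RF)
units(pos-.06*xl,RF)
p=get_image("side");save(p,"s4",(235,130,345,280),4)
```

```text
[0.5318 0.1728 0.192 ]
t 17.1167 pos [ 0.5341 -0.0708  0.1835] F [ 0.8026  0.2629 -1.1101] open 0.11738490062863233 q [ 0.3669  0.3039 -0.4199  1.9578  0.1567  0.9062 -0.0586]
 shift u [ 9.7209  0.6291 -0.348 ] turn u [-2.7457  2.4835 15.8155]
t 17.1167 pos [ 0.5341 -0.0708  0.1835] F [ 0.8026  0.2629 -1.1101] open 0.11738490062863233 q [ 0.3669  0.3039 -0.4199  1.9578  0.1567  0.9062 -0.0586]
 shift u [ 9.955  -1.6183  0.4623] turn u [-2.7457  2.4835 15.8155]
```

View pics/s4.png

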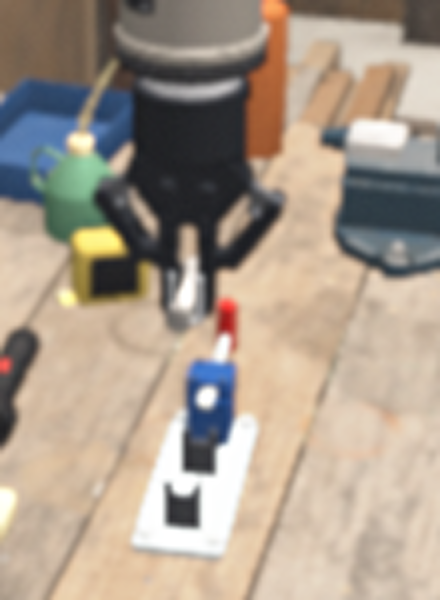

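The bolt is out of the saddles and held between the pads, with its head at crop (182,318). The plunger is still out. Next I'll swing to a standoff point 60 mm short of focus.

Request:
arm_command --targets '[{"tx": 0.5, "ty": -0.2, "tz": 0, "ax": -0.14, "ay": 0.13, "az": 0.8, "claw": 1}, {"tx": 1, "ty": -0.4, "tz": 0, "ax": -0.28, "ay": 0.25, "az": 1.6, "claw": 1}, {"tx": 1.5, "ty": -0.6, "tz": 0, "ax": -0.41, "ay": 0.38, "az": 2.4, "claw": 1}, {"tx": 2, "ty": -0.8, "tz": 0, "ax": -0.55, "ay": 0.5, "az": 3.2, "claw": 1}, {"tx": 2.6, "ty": -1, "tz": 0, "ax": -0.69, "ay": 0.63, "az": 4, "claw": 1}, {"tx": 3.2, "ty": -1.2, "tz": 0, "ax": -0.83, "ay": 0.75, "az": 4.8, "claw": 1}, {"tx": 3.8, "ty": -1.3, "tz": 0.1, "ax": -0.97, "ay": 0.88, "az": 5.6, "claw": 1}, {"tx": 4.4, "ty": -1.4, "tz": 0.1, "ax": -1.11, "ay": 1, "az": 6.4, "claw": 1}, {"tx": 5, "ty": -1.5, "tz": 0.2, "ax": -1.25, "ay": 1.13, "az": 7.2, "claw": 1}, {"tx": 5.5, "ty": -1.6, "tz": 0.2, "ax": -1.39, "ay": 1.25, "az": 8, "claw": 1}]'

```text
time_s: 18.0
tcp_pos: [0.4815, 0.0642, 0.1738]
tool_rot: [0.001, 0.917, 0.388, 0.094]
contact_force: [0.3, 0.6, -1.5]
opening: 0.118
```

Run:
```python
from go import *
units(focus-.101*xl+.002*RF.as_matrix()[:,2],RF)
```

```text
t 18.0 pos [0.4815 0.0642 0.1738] F [ 0.2662  0.6414 -1.46  ] open 0.11840807550632275 q [ 0.1238  0.1461 -0.3975  2.1972  0.0562  0.6226 -1.0775]
 shift u [ 2.9572 -3.2621  0.3644] turn u [-1.3804  1.2831  7.7752]
```

Request:
arm_command --targets '[{"tx": 0.3, "ty": -0.33, "tz": 0.04, "ax": -0.14, "ay": 0.13, "az": 0.8, "claw": 1}, {"tx": 0.6, "ty": -0.66, "tz": 0.08, "ax": -0.28, "ay": 0.26, "az": 1.6, "claw": 1}, {"tx": 0.9, "ty": -1, "tz": 0.12, "ax": -0.41, "ay": 0.38, "az": 2.4, "claw": 1}, {"tx": 1.2, "ty": -1.3, "tz": 0.16, "ax": -0.55, "ay": 0.51, "az": 3.1, "claw": 1}, {"tx": 1.5, "ty": -1.6, "tz": 0.2, "ax": -0.69, "ay": 0.64, "az": 3.9, "claw": 1}, {"tx": 1.8, "ty": -2, "tz": 0.24, "ax": -0.83, "ay": 0.77, "az": 4.7, "claw": 1}, {"tx": 2.1, "ty": -2.3, "tz": 0.28, "ax": -0.97, "ay": 0.9, "az": 5.5, "claw": 1}, {"tx": 2.4, "ty": -2.6, "tz": 0.32, "ax": -1.1, "ay": 1.03, "az": 6.2, "claw": 1}, {"tx": 2.7, "ty": -3, "tz": 0.35, "ax": -1.25, "ay": 1.16, "az": 7, "claw": 1}, {"tx": 2.96, "ty": -3.26, "tz": 0.36, "ax": -1.38, "ay": 1.28, "az": 7.78, "claw": 1}]'

```text
time_s: 18.83
tcp_pos: [0.4753, 0.1741, 0.1717]
tool_rot: [0.003, 0.985, -0.014, 0.174]
contact_force: [-0.0, 0.0, -1.6]
opening: 0.119
```

```bash
cat > bolt.py <<'E'
from go import *
import sys
units(focus-.041*xl+.002*RF.as_matrix()[:,2],RF)
s,p0,r=cur();G=p0-.002*r.as_matrix()[:,2]
print("tool x",r.as_matrix()[:,0],"pred head",G+.040*r.as_matrix()[:,0])
p=None
for n in("side","top"):
    ps=[get_image(n) for _ in range(4)];p=ps[-1]
    p["depth"]=np.median([q["depth"] for q in ps],0)
    w=cloud(p);L=r.inv().apply((w-G).reshape(-1,3)).reshape(w.shape)*1000
    m=(L[...,0]>12)&(L[...,0]<75)&(abs(L[...,1])<15)&(abs(L[...,2])<15)
    q=L[m]
    for a in range(12,60,4):
        k=(q[:,0]>=a)&(q[:,0]<a+4)
        if k.sum()>2: print(n,a,k.sum(),"y",np.percentile(q[k,1],[5,95]).round(1),"z",np.percentile(q[k,2],[5,95]).round(1))
    print(boxes_of(p,"bolt")[:1],len(q))
    K=p["camera_matrix"];Ti=np.linalg.inv(p["T"]);f=lambda X:(lambda c:(K@c[:3])[:2]/c[2])(Ti@np.r_[X,1])
    im=p["image"][...,::-1].copy()
    c=f(G).astype(int);x0,y0=max(0,c[0]-65),max(0,c[1]-50);im=cv2.resize(im[y0:y0+100,x0:x0+100],None,fx=6,fy=6,interpolation=cv2.INTER_CUBIC)
    P=lambda X:tuple(int(v) for v in (f(X)-[x0,y0]+.5)*6)
    cv2.circle(im,P(lens),4,(0,0,255),1);cv2.circle(im,P(focus),4,(0,255,0),1);cv2.circle(im,P(G+.04*r.as_matrix()[:,0]),4,(255,0,0),1);cv2.line(im,P(lens),P(lens-.168*xl),(0,255,255),1)
    cv2.imwrite(f"pics/{sys.argv[1]}_{n}.png",im)
a,b=[cv2.imread(f"pics/{sys.argv[1]}_{n}.png") for n in("side","top")]
cv2.imwrite(f"pics/{sys.argv[1]}.png",cv2.resize(np.hstack([a,b]),(800,400)))
E
python3 bolt.py f1
```

```text
t 18.8333 pos [0.4753 0.1741 0.1717] F [-0.0392  0.001  -1.5664] open 0.11913137368729788 q [-0.3131  0.1304 -0.3171  2.2583  0.5082  0.5336 -2.6336]
 shift u [ 2.4032 -0.0125  0.0097] turn u [ 0.0061 -0.0029  0.0037]
tool x [ 0.9392 -0.0275  0.3422] pred head [0.5122 0.173  0.1873]
side 12 9 y [-6.8  0.2] z [-7.3  0.2]
side 16 9 y [-7.8 -0.5] z [-6.3  0.2]
side 20 9 y [-6.5 -0. ] z [-6.6  0.7]
side 24 8 y [-6.6 -2.1] z [-7.2 -0.6]
side 28 16 y [-10.5   0.9] z [-11.3   4.5]
side 32 16 y [-11.    1.5] z [-10.6   2.1]
[{'xy': [287.5, 262.8], 'p': 0.75}] 67
top 12 17 y [-6.8 11.1] z [-10.7   4.6]
top 16 11 y [-2.4  6.9] z [-6.3 -0.8]
top 20 12 y [-2.1  7.4] z [-5.5  1.6]
top 24 9 y [-2.2  7.2] z [-5.7  3.2]
top 28 10 y [-2.4  9.8] z [-8.6 -1.9]
top 32 20 y [-6.2 11.9] z [-9.3  1.3]
top 36 25 y [-5.9 10.4] z [-8.7  6.6]
[{'xy': [332.2, 233.4], 'p': 0.57}] 104
```

View pics/f1.png

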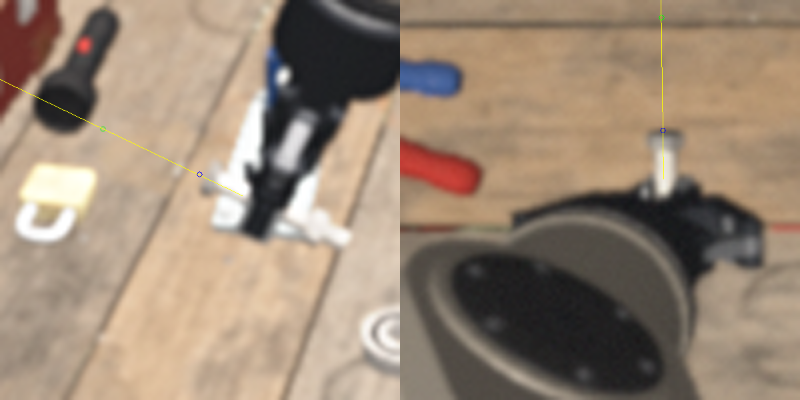

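The bolt lies along the yellow line of sight in both views, with its head at the blue mark about 60 mm short of focus. Joint 7 is near its limit, so I'll advance in halves.

Request:
arm_command --targets '[{"tx": 0.15, "ty": 0, "tz": 0, "ax": 0, "ay": 0, "az": 0, "claw": 1}, {"tx": 0.3, "ty": 0, "tz": 0, "ax": 0, "ay": 0, "az": 0, "claw": 1}, {"tx": 0.45, "ty": 0, "tz": 0, "ax": 0, "ay": 0, "az": 0, "claw": 1}, {"tx": 0.6, "ty": 0, "tz": 0, "ax": 0, "ay": 0, "az": 0, "claw": 1}, {"tx": 0.75, "ty": 0, "tz": 0, "ax": 0, "ay": 0, "az": 0, "claw": 1}, {"tx": 0.9, "ty": 0, "tz": 0, "ax": 0, "ay": 0, "az": 0, "claw": 1}, {"tx": 1.05, "ty": 0, "tz": 0, "ax": 0, "ay": 0, "az": 0, "claw": 1}, {"tx": 1.2, "ty": 0, "tz": 0, "ax": 0, "ay": 0, "az": 0, "claw": 1}, {"tx": 1.2, "ty": 0, "tz": 0, "ax": 0, "ay": 0, "az": 0, "claw": 1}, {"tx": 1.2, "ty": 0, "tz": 0, "ax": 0, "ay": 0, "az": 0, "claw": 1}]'

```text
time_s: 20.17
tcp_pos: [0.5045, 0.1729, 0.1833]
tool_rot: [0.003, 0.985, -0.013, 0.174]
contact_force: [-0.2, -0.5, -0.9]
opening: 0.115
```

Run:
```python
from go import *
units(focus-.039*xl+.002*RF.as_matrix()[:,2],RF)
```

```text
t 20.1667 pos [0.5045 0.1729 0.1833] F [-0.1815 -0.4519 -0.9499] open 0.11517067049064747 q [-0.283   0.1528 -0.3092  2.1979  0.4756  0.5569 -2.5552]
 shift u [ 1.2238 -0.0207  0.0467] turn u [-0.0027 -0.0121  0.0313]
```

Joint 7 is moving away from its limit, so I'll make the rest of the advance.

Request:
arm_command --targets '[{"tx": 0.15, "ty": 0, "tz": 0.01, "ax": 0, "ay": 0, "az": 0, "claw": 1}, {"tx": 0.3, "ty": 0, "tz": 0.02, "ax": 0, "ay": 0, "az": 0, "claw": 1}, {"tx": 0.45, "ty": -0.01, "tz": 0.03, "ax": 0, "ay": 0, "az": 0, "claw": 1}, {"tx": 0.6, "ty": -0.01, "tz": 0.04, "ax": 0, "ay": 0, "az": 0, "claw": 1}, {"tx": 0.75, "ty": -0.02, "tz": 0.04, "ax": 0, "ay": 0, "az": 0, "claw": 1}, {"tx": 0.9, "ty": -0.02, "tz": 0.04, "ax": 0, "ay": 0, "az": 0, "claw": 1}, {"tx": 1.05, "ty": -0.02, "tz": 0.04, "ax": 0, "ay": 0, "az": 0, "claw": 1}, {"tx": 1.15, "ty": -0.02, "tz": 0.04, "ax": 0, "ay": 0, "az": 0, "claw": 1}, {"tx": 1.21, "ty": -0.02, "tz": 0.04, "ax": 0, "ay": 0, "az": 0.03, "claw": 1}, {"tx": 1.21, "ty": -0.02, "tz": 0.04, "ax": 0, "ay": 0, "az": 0.03, "claw": 1}]'

```text
time_s: 21.0
tcp_pos: [0.5335, 0.1727, 0.1929]
tool_rot: [0.002, 0.985, -0.015, 0.174]
contact_force: [0.0, -1.3, -1.1]
opening: 0.119
```

```bash
python3 bolt.py f2
```

```text
t 21.0 pos [0.5335 0.1727 0.1929] F [ 0.0156 -1.2842 -1.0636] open 0.11896198815758788 q [-0.2597  0.1805 -0.3021  2.137   0.4523  0.5806 -2.4993]
 shift u [-0.0741 -0.0006  0.0075] turn u [-0.0032 -0.0134 -0.0019]
tool x [ 0.9388 -0.0281  0.3433] pred head [0.5703 0.1716 0.2085]
side 12 6 y [-5.6 -3.3] z [-5.4  1.4]
side 16 9 y [-5.4  2.6] z [-6.2  1.1]
side 20 8 y [-6.6 -1.1] z [-6.7  0.2]
side 24 11 y [-6.9  1.5] z [-7.   2.8]
side 28 17 y [-9.1  4. ] z [-10.8   2.3]
side 32 15 y [-10.9   2.8] z [-10.8   4.2]
[{'xy': [264.9, 254.3], 'p': 0.7}] 66
top 12 9 y [-2.8  6.2] z [-5.2  1.5]
top 16 10 y [-3.4  6.2] z [-5.4  1.3]
top 20 11 y [-3.6  5.9] z [-5.5 -1.2]
top 24 12 y [-3.5  6.4] z [-6.1  0.3]
top 28 15 y [-5.5  9.6] z [-9.5 -1.5]
top 32 17 y [-7.2 10.7] z [-8.9  0.6]
top 36 14 y [-6.5  7.2] z [-8.7  0.8]
[{'xy': [207.1, 212.8], 'p': 0.52}] 88
```

View pics/f2.png

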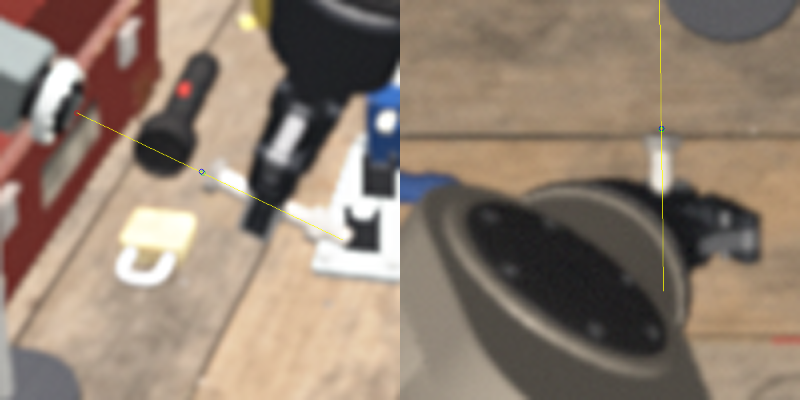

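In both views the bolt lies on the line of sight with its face at focus. The ring seems to sit about 1 mm above my axis, so I'll nudge up 1 mm, let it settle and recheck.

Request:
arm_command --targets '[{"tx": 0, "ty": 0, "tz": -0.04, "ax": 0, "ay": 0, "az": 0, "claw": 1}, {"tx": 0, "ty": 0, "tz": -0.04, "ax": 0, "ay": 0, "az": 0, "claw": 1}, {"tx": 0, "ty": 0, "tz": -0.04, "ax": 0, "ay": 0, "az": 0, "claw": 1}, {"tx": 0, "ty": 0, "tz": -0.04, "ax": 0, "ay": 0, "az": 0, "claw": 1}, {"tx": 0, "ty": 0, "tz": -0.04, "ax": 0, "ay": 0, "az": 0, "claw": 1}, {"tx": 0, "ty": 0, "tz": -0.04, "ax": 0, "ay": 0, "az": 0, "claw": 1}, {"tx": 0, "ty": 0, "tz": -0.04, "ax": 0, "ay": 0, "az": 0, "claw": 1}, {"tx": 0, "ty": 0, "tz": -0.04, "ax": 0, "ay": 0, "az": 0, "claw": 1}, {"tx": 0, "ty": 0, "tz": -0.04, "ax": 0, "ay": 0, "az": 0, "claw": 1}, {"tx": 0, "ty": 0, "tz": -0.04, "ax": 0, "ay": 0, "az": 0, "claw": 1}]'

```text
time_s: 22.33
tcp_pos: [0.5328, 0.1727, 0.1937]
tool_rot: [0.002, 0.985, -0.014, 0.174]
contact_force: [-0.1, -0.1, -1.8]
opening: 0.12
```

```bash
python3 travel.py|grep meas
python3 - <<'E'
from go import *
units(focus-.039*xl+.002*RF.as_matrix()[:,2],RF)
s=get_state();print("qvel",s["qvel"],s["opening"])
for n in("top","side"):
    p=get_image(n)
    for q in["bolt","camera_stand","bearing","padlock","spanner_small"]:
        for b in boxes_of(p,q)[:1]: print(n,q,round(b["p"],2),b["xy"],pt(p,b["xy"]))
E
```

```text
top [380.3456 226.0366] [389.5075 225.3635] meas shift [ 9.1618 -0.6731] 3825.0 4016.0 pred home [379.5547 225.7947]
side [290.4456 211.8831] [292.8028 211.8222] meas shift [ 2.3572 -0.0609] 3216.0 720.0 pred home [289.6137 214.7591]
t 22.7333 pos [0.5329 0.1727 0.1937] F [-0.3941 -0.8703 -0.6776] open 0.11498108962714138 q [-0.2595  0.1785 -0.303   2.1372  0.4505  0.5823 -2.4974]
 shift u [0.0175 0.0009 0.0484] turn u [-0.0031 -0.0125  0.0038]
qvel [ 0.0001 -0.0008 -0.0001  0.0008  0.0006  0.0001  0.0005] 0.11498108962714138
top bolt 0.44 [378.7, 229.1] [ 0.5452 -0.2354 -0.0002]
top camera_stand 0.58 [211.4, 152.7] [0.6688 0.1522 0.2646]
top bearing 0.75 [257.4, 287.2] [ 0.3982  0.0764 -0.0003]
top padlock 0.67 [294.5, 178.8] [ 0.6746 -0.0189  0.02  ]
side bolt 0.52 [265.7, 253.4] [0.5079 0.1778 0.1904]
side camera_stand 0.63 [188.8, 242.6] [0.7526 0.0614 0.1065]
side bearing 0.58 [316.0, 295.4] [0.4051 0.0675 0.003 ]
side padlock 0.62 [228.7, 262.0] [ 0.6692 -0.0059  0.0121]
side spanner_small 0.84 [307.2, 349.6] [0.3896 0.2628 0.0043]
```

```bash
python3 -c "
from workcell import *
print(sign_off())"
```

```text
the job is handed in; nothing more can be done
None
```

I pulled the plunger knob out to its stop, where it stayed. I then lifted the bolt straight out of its saddles and handed the job in after about 23 s. The gripper is still holding the bolt up to the inspection camera.

**Last checks**
- **Bolt:** in both camera views it lies on the measured line of sight. The face of its head is within about 2 mm of the focus point, and the axis is within about 1° of the lens axis. The camera body measured a 21° tilt, and I aligned the bolt to the stated 20°.
- **Motion and grip:** joint speeds were about zero, the grip was firm, and only the bolt's weight showed as contact force.
- **Bystanders:** the bearing and padlock were found where they started, within detection noise. The small spanner was found in the side view only, because the arm hid it from above. Its reported centre was about 28 mm along its length from the start reading; I put that down to where the network marks it, since the arm went nowhere near it. The camera and its stand were not touched.

**Disagreement:** the plunger's travel came out differently by method. The camera images gave about 22 mm, and the gripper's own position gave about 23.7 mm, against the nominal 24 mm. A second, harder pull of 31 N moved it no further, and the knob's image position afterwards was the same as after the first pull. I took that as the stop.

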